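# Build up the pivot of a bird perch on its bolt

### The job

Build up the pivot of the bird perch: onto the upright bolt of the perch foot thread first the plain tall spacer, then the wide flat washer, then the bushing with its flange down, each slid fully down so that they sit flat on one another. The bolt is clamped somewhere along its slot, so feel for it and never press or push hard on the foot or its bolt; leave the other things on the bench where they are.

Things in the scene. Friction and masses are not known exactly. Their poses are not given: they have to be found in the camera images.
- stand: perch foot: heavy dark steel plate 130 x 90 x 14 mm (x, y, z), fixed to the bench; origin at the centre of its underside, z up, x along its long side and its slot. An upright steel bolt, 12 mm diameter with a slightly rounded end, stands in the slot on a round collar (26 mm diameter, 6 mm high, on which the stack sits). Over 30 N on foot or bolt is too hard; 10 N is plenty to feel it
- slot_mid (a point): middle of the slot on the plate's upper face, 14 mm above the bench; axes as the foot's. The collar's top is 6 mm above this face, the bolt's end 62 mm above it. Bolt and collar are rigidly clamped on the slot's centre line, anywhere within 30 mm either way of this point along x; that offset is not measured
- spacer_mid (a point): centre (half-way up) of the spacer: a plain steel tube standing upright, 26 mm outer diameter, 24 mm high, with a 14 mm hole through; z along its hole; about 50 g
- washer_mid (a point): centre of the washer: a flat steel ring lying flat, 38 mm outer diameter, 8 mm thick, with a 14 mm hole; z along its hole; about 50 g
- bushing_mid (a point): centre (half-way up) of the flanged bushing: steel, 20 mm high in all, with a 14 mm hole through; at its bottom a flange of 34 mm diameter and 5 mm thickness, above it a neck of 22 mm diameter and 15 mm height; z along its hole, pointing from the flange to the neck, up at the start; about 50 g
- jar: bystander: closed glass jar, 54 mm diameter, 60 mm high; origin at the centre of its underside
- jar_lid: bystander: white plastic lid, 52 mm diameter, 12 mm high; origin at the centre of its underside
- token: bystander: small brass disc without a hole, 22 mm diameter, 4 mm thick; origin at the centre of its underside
- stick: bystander: flat wooden feeding stick, 150 x 14 x 4 mm; origin at the centre of its underside, x along it
- vial: bystander: small amber bottle, 34 mm diameter, 65 mm high; origin at the centre of its underside
- dish: bystander: white ceramic bowl, 90 mm diameter, 32 mm high; origin at the centre of its underside
- glasses: bystander: pair of sunglasses, about 130 x 130 mm, 42 mm high; origin under the middle of the lenses
Not all that is in view belongs to the job. Leave any orange look-alike of the part that bears spacer_mid alone.

How it is judged:
On the way, in this order (a step that is already met when the one before it is completed fails the run):
1. the spacer is threaded on the bolt and sits released on the foot's collar (horizontal distance between spacer_mid and slot_mid below 0.0325 m and y of spacer_mid in the frame of stand between -0.005 and 0.005 m and z of spacer_mid in the frame of stand between 0.029 and 0.035 m and angle between the z axis of spacer_mid and the z axis of stand, either way round below 0.12 rad and contact force between spacer and the fingers below 0.1 N), for 0.4 s.
2. the washer is threaded on the bolt and lies released on the spacer (horizontal distance between washer_mid and slot_mid below 0.0325 m and y of washer_mid in the frame of stand between -0.005 and 0.005 m and z of washer_mid in the frame of stand between 0.045 and 0.051 m and angle between the z axis of washer_mid and the z axis of stand, either way round below 0.12 rad and contact force between washer and the fingers below 0.1 N), for 0.4 s.
3. the bushing is threaded on the bolt and released, flange down on the washer (horizontal distance between bushing_mid and slot_mid below 0.0325 m and y of bushing_mid in the frame of stand between -0.005 and 0.005 m and z of bushing_mid in the frame of stand between 0.059 and 0.065 m and angle between bushing_mid's own z axis and vertical below 0.12 rad and contact force between bushing and the fingers below 0.1 N), for 0.4 s.
At the end, for the whole second after the job is handed in: Spacer, washer and bushing are threaded on the bolt in this order from below, each fully down on the one below (heights of their centres within 3 mm), level within 0.12 rad, the bushing with its flange down, all at rest and released (all of step 1 and all of step 2 and all of step 3 and linear speed of each of spacer, washer, bushing below 0.02 m/s); the robot touches nothing.
It fails at once if the foot or its bolt is pressed or pushed with more than 30 N (contact force between stand and anything else above 30 N).
It fails at once if another thing on the bench (jar, lid, brass disc, stick, amber bottle, bowl or sunglasses) is moved by more than 30 mm (distance of any of jar, jar_lid, token, stick, vial, dish, glasses from where it was at the start of the episode above 0.03 m).
It also fails if it takes over 72 s, if anything falls off the work surface, if the arm or the gripper's body presses on something with over 40 N, if the wrist force passes 120 N, or if a joint passes its speed limit or range.

### The arm

A 6-joint arm with a two-finger parallel gripper is mounted at the origin on the work surface. World frame = base frame: x ahead of the robot, y to its left, z up, the work surface at z = 0. Lengths are in m, angles in rad, forces in N, time in s.
With the tool pointing down it reaches from about 0.2 to 0.875 m from the base axis. Payload 3.4 kg.
Tool frame: the origin (TCP) lies between the finger pads; the fingertips stand 25 mm ahead of it and the grasp point (between the pads) lies 6 mm ahead of it (r.nose_length is the z of the fingertips in the tool frame, in m); z points along the fingers, x is the direction in which the jaws open and shut, and the axes are right-handed (so a half turn about z gives the same grasp; the last joint's range is limited). The gripper opens to 94 mm and grips with 3 to 60 N. Pads are 16 mm wide; open, the fingers measure 119 mm over their backs; the gripper's body (75 mm by 177 mm) begins 78 mm behind the grasp point.
Start: joints at [-0.121, 0.276, 1.505, -0, 1.361, -0.121], TCP at [0.575, -0, 0.23] pointing down, gripper open.
Joint ranges: [-2.89, 2.89], [-0.75, 2.08], [0.22, 2.7], [-1.18, 4.32], [0.11, 2.71], [-2.7, 2.7]. Speed limits (rad/s): [2.57, 2.57, 3.14, 3.14, 3.14, 3.14].

### API

Orientations are given as a unit quaternion [w, x, y, z].
In Python, from plant import r, gripper_to, inverse_kinematics, vision, models, telemetry gives the robot as it stands. Calls block until the motion is done:
- r.move_to(position, orientation): joint-space move of the TCP to a pose.
- r.move_l(position, rot=None, vel=0.15, guard=None): straight line of the TCP; rot=None keeps the orientation; vel is the mean speed in m/s. With guard (N) it stops when the force on the tool has changed by that much, and returns True; else False.
- r.movej(angles): joint-space move.
- gripper_to(opening, f_grip=None): finger opening in m; f_grip is the grip in N (None keeps the last); returns when the fingers have stopped.
- r.hold(seconds).
- inverse_kinematics(position, orientation): joint angles nearest the present ones, or None.
- vision.snapshot(name): name is "scene" or "side" or "wrist"; returns the picture (480x640x3 uint8, red, green, blue); there is no depth.
- vision.get_calibration(name): a dict with "fx", "fy", "cx", "cy" (pixels), "position" and "orientation" of the camera in the world. Camera axes: x right, y down, z forward; pixel columns grow to the right and rows downward; lengths in m; the calibration is good to about 2 mm. A picture is of the moment at which its call begins: read the wrist's pose just before it. get_calibration takes no time and is no camera call; for the wrist camera it gives the pose at the moment of the call.
A pose or a line that the arm cannot do raises r.PlanningError and nothing moves.
- r.sign_off(): hands the job in, once; it reports no verdict.
Trained networks look in the newest picture that a camera, given by its name, has taken for a name from the list of things; names that differ only in an ending like _2 or _b are one class to them, and where a whole thing is asked for, a point or a joint stands for the part that bears it (a point fixed in the world has none). Each returns a list of dicts, best first, with "score" (0 to 1); they miss things now and then, are a little off and sometimes report something else, mostly with a low value. They report only what shows in the picture. A call takes as long as a camera call. They do not tell look-alikes from the thing itself.
- models.boxes_of(thing, camera): "at" ([x, y, z] in m, in world coordinates, good to about 4 mm: the middle of the surface that is visible of it).
- models.regions_of(thing, camera): "pixels" (480x640 bool, what is visible of it).
- models.mark_of(thing, camera): "at" ([x, y, z] in m, in world coordinates, good to about 4 mm: a listed point, or the origin of a listed thing).
Readings, each from a call of its own:
- telemetry.current_t(): time.
- telemetry.current_joints(): joint angles.
- telemetry.current_dq(): joint speeds.
- telemetry.current_joint_efforts(): joint torques, N m.
- telemetry.current_ee_pos(): TCP position.
- telemetry.current_tool_rot(): TCP orientation.
- telemetry.current_wrist_force(): force on the tool from outside, world axes, zero at the start.
- telemetry.current_torque(): the same for the moment, N m.
- telemetry.current_opening(): finger opening in m.
Only numpy, scipy, OpenCV 4.12 (cv2) and the standard library are available. Lean on these libraries where they do the work, as an engineer would, in place of code of your own. Each camera call takes 0.05 s, during which the arm holds its last target.

## Working session

There is one attempt and no reset: what is moved stays moved. The work goes in short steps, each a Python script; the robot and the scene stay as the last script left them, time stands still between calls to the robot, and variables do not carry over. Pictures are saved under pics/ and viewed, and the job is handed in when it is done.

```bash
ls; mkdir -p pics; cat > h.py <<'E'
import numpy as np, cv2
from plant import r, gripper_to, inverse_kinematics, vision, models, telemetry as T
def save(img,n): cv2.imwrite(f'pics/{n}.png',img[:,:,::-1])
E
python3 - <<'E'
from h import *
np.set_printoptions(precision=4,suppress=True)
for c in ['scene','side','wrist']:
    im=vision.snapshot(c); save(im,c+'0'); print(c,{k:np.round(v,4) for k,v in vision.get_calibration(c).items()})
for n in ['slot_mid','stand','spacer_mid','washer_mid','bushing_mid']:
  for c in ['scene','side','wrist']:
    for d in models.mark_of(n,c)[:3]: print(n,c,d)
print(T.current_t(),T.current_tool_rot())
E
```

```text
pics
scene {'fx': np.float64(548.8218), 'fy': np.float64(548.8218), 'cx': np.float64(322.3501), 'cy': np.float64(241.0289), 'position': array([ 1.2929, -0.421 ,  0.6348]), 'orientation': array([-0.3803,  0.7597,  0.4671, -0.2452])}
side {'fx': np.float64(445.3229), 'fy': np.float64(445.3229), 'cx': np.float64(325.9652), 'cy': np.float64(244.4455), 'position': array([0.4868, 0.499 , 0.5741]), 'orientation': array([ 0.0207, -0.071 ,  0.9152, -0.3961])}
wrist {'fx': np.float64(351.9036), 'fy': np.float64(351.9036), 'cx': np.float64(316.5051), 'cy': np.float64(238.2031), 'position': array([0.5759, 0.0705, 0.385 ]), 'orientation': array([ 0.1221,  0.9925,  0.0004, -0.001 ])}
slot_mid scene {'at': [0.5119, -0.2138, 0.0159], 'score': 0.84}
slot_mid side {'at': [0.512, -0.2157, 0.0136], 'score': 0.62}
slot_mid wrist {'at': [0.513, -0.2237, 0.0132], 'score': 0.96}
stand scene {'at': [0.5141, -0.2152, 0.0031], 'score': 0.6}
stand scene {'at': [0.4677, 0.1947, 0.0064], 'score': 0.55}
stand side {'at': [0.5155, -0.2208, -0.002], 'score': 0.83}
stand wrist {'at': [0.5147, -0.2202, 0.0009], 'score
[... 350 characters left out ...]
4446, 0.0167, 0.013], 'score': 0.57}
spacer_mid wrist {'at': [0.4404, 0.0182, 0.0126], 'score': 0.98}
spacer_mid wrist {'at': [0.3731, 0.0158, 0.0126], 'score': 0.88}
spacer_mid wrist {'at': [0.5003, 0.075, 0.0136], 'score': 0.63}
washer_mid scene {'at': [0.6236, 0.1166, 0.0082], 'score': 0.71}
washer_mid side {'at': [0.3733, 0.1129, -0.0009], 'score': 0.65}
washer_mid side {'at': [0.6287, 0.1184, 0.0019], 'score': 0.62}
washer_mid wrist {'at': [0.6262, 0.1173, 0.0049], 'score': 0.95}
bushing_mid scene {'at': [0.4639, 0.1948, 0.0076], 'score': 0.44}
bushing_mid side {'at': [0.4643, 0.198, 0.0099], 'score': 0.84}
bushing_mid wrist {'at': [0.4661, 0.2, 0.0112], 'score': 0.58}
0.9 [0. 1. 0. 0.]
```

View pics/wrist0.png

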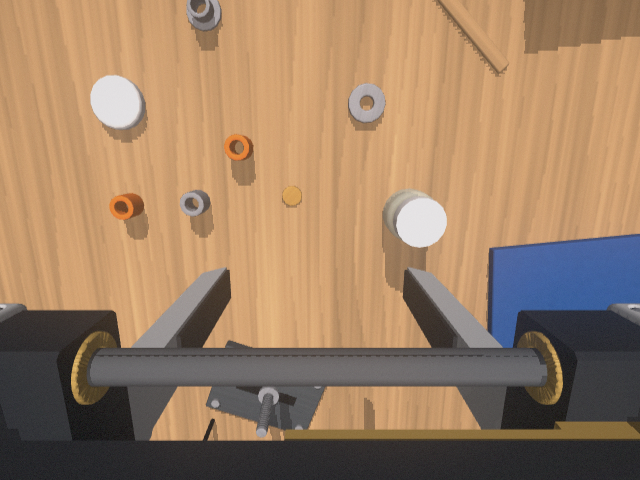

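View pics/scene0.png

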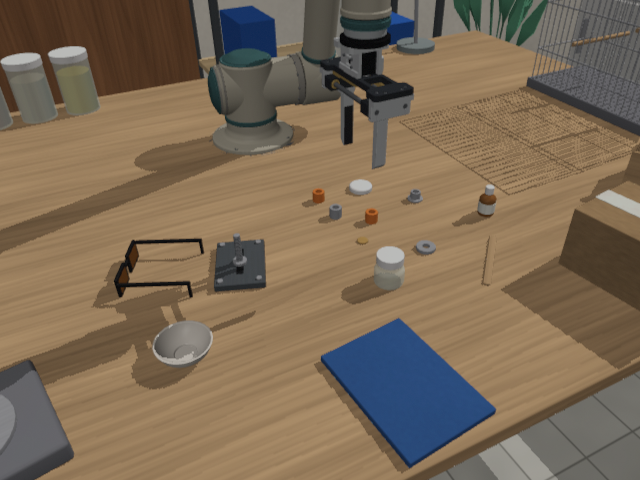

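View pics/side0.png

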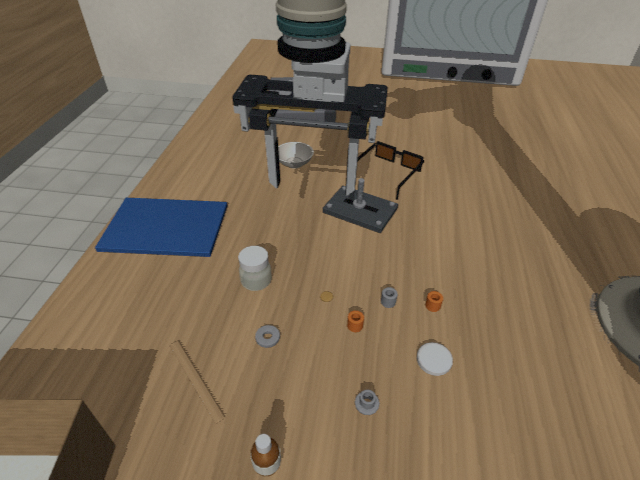

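The wrist view shows the steel spacer at pixel (194,203), between orange look-alikes at (125,207) and (238,147). The washer is at (366,103), the bushing at (204,12) and the bolt end near (262,432). Next I'll triangulate the bolt end and read the foot's yaw.

```bash
python3 - <<'E'
import cv2
for n,(x,y) in {'scene0':(240,250),'side0':(360,200),'wrist0':(266,400)}.items():
    im=cv2.imread(f'pics/{n}.png'); 
    y0=min(max(y-50,0),380);c=im[y0:y0+100,x-65:x+65]; print(n,x-65,y0)
    cv2.imwrite(f'pics/z_{n}.png',cv2.resize(c,None,fx=6,fy=6,interpolation=cv2.INTER_NEAREST))
E
```

```text
scene0 175 200
side0 295 150
wrist0 201 350
```

View pics/z_scene0.png

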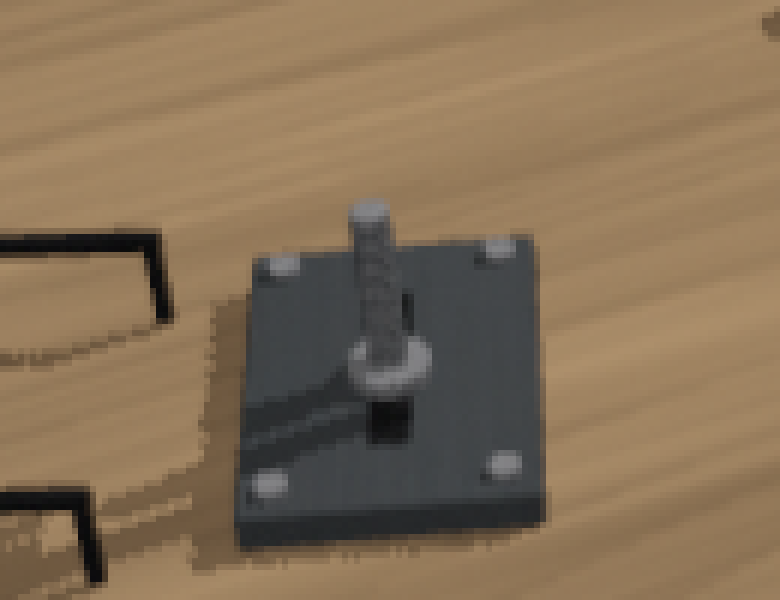

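View pics/z_side0.png

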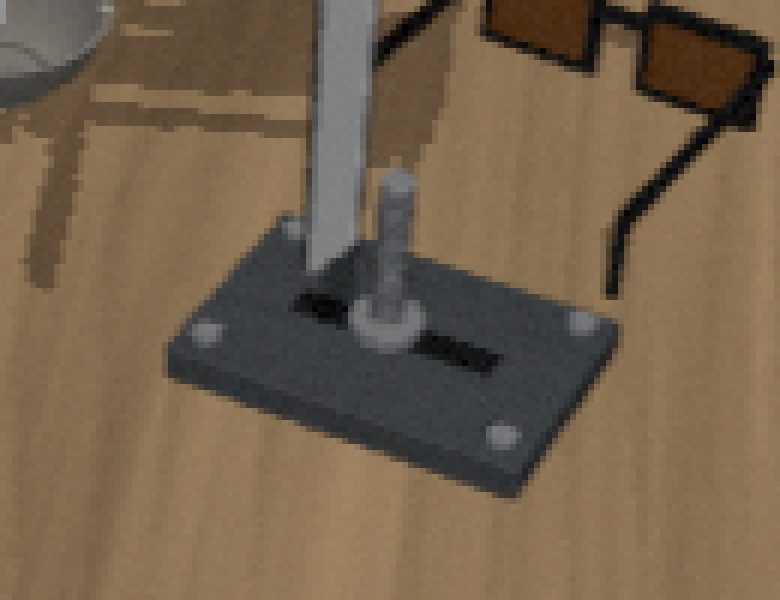

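View pics/z_wrist0.png

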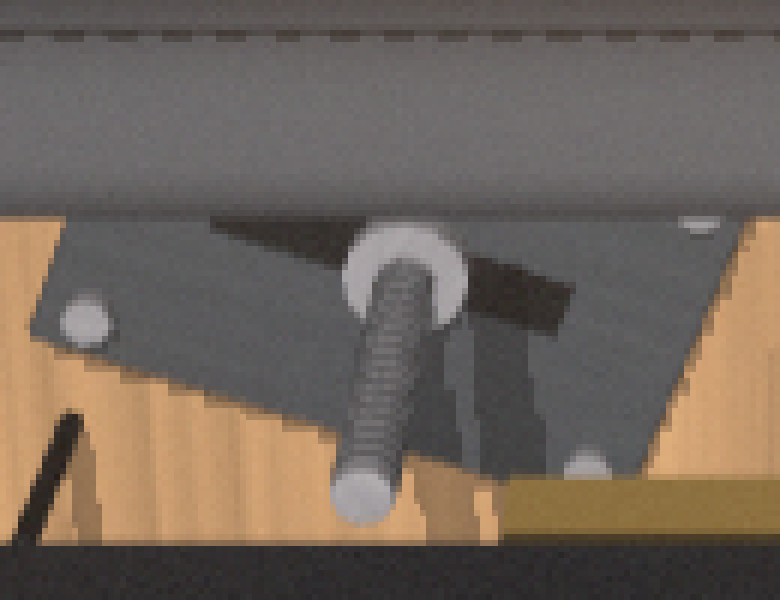

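The zoomed crops put the bolt end at about scene (236.5,234.7), side (361.5,180.2) and wrist (261.5,432.8). The foot is yawed clockwise, and the bolt sits near the middle of the slot.

```bash
cat >> h.py <<'E'
from scipy.spatial.transform import Rotation as R
def ray(cal,u,v):
    q=cal['orientation']; Rm=R.from_quat(q,scalar_first=True)
    d=Rm.apply([(u-cal['cx'])/cal['fx'],(v-cal['cy'])/cal['fy'],1.]); return np.array(cal['position']),d
def atz(cal,u,v,z):
    p,d=ray(cal,u,v); return p+d*(z-p[2])/d[2]
def rot(psi): return [0,float(np.cos(psi/2)),float(np.sin(psi/2)),0]
E
python3 - <<'E'
from h import *
pts={'scene':(236.5,234.7),'side':(361.5,180.2),'wrist':(261.5,432.8)}
A=np.zeros((3,3));b=np.zeros(3)
for c,(u,v) in pts.items():
    cal=vision.get_calibration(c); print(c,atz(cal,u,v,.076).round(4))
    p,d=ray(cal,u,v); d/=np.linalg.norm(d); P=np.eye(3)-np.outer(d,d); A+=P;b+=P@p
print(np.linalg.solve(A,b))
cal=vision.get_calibration('wrist')
print('spacer top', atz(cal,193,202,.024)); print('washer',atz(cal,366.5,102.5,.008)); print(T.current_t())
print('side spacer',atz(vision.get_calibration('side'),389,293,.024))
E
```

```text
scene [ 0.5172 -0.2166  0.076 ]
side [ 0.514  -0.2163  0.076 ]
wrist [ 0.5182 -0.2181  0.076 ]
[ 0.5162461  -0.21715447  0.07572771]
spacer top [0.44836066 0.01854901 0.024     ]
washer [0.62631049 0.11722391 0.008     ]
0.9
side spacer [0.4447359 0.0160547 0.024    ]
```

```bash
python3 - <<'E'
from h import *
x,y=0.5165,-0.217
gripper_to(0.04,3)
t0=T.current_t()
r.move_to([x,y,0.12],rot(0)); print('move',T.current_t()-t0)
print('guard',r.move_l([x,y,0.075],vel=0.08,guard=4),T.current_ee_pos(),T.current_t())
f0=T.current_wrist_force()
for w in (0.024,0.018,0.014,0.010):
    gripper_to(w,3); o=T.current_opening(); f=T.current_wrist_force(); print(w,round(o,4),np.round(np.array(f)-f0,2),np.round(T.current_torque(),2),T.current_t())
    if o>w+0.0008: break
E
```

```text
move 0.9832999999999998
guard False [ 0.51688868 -0.21693768  0.07521864] 3.55
0.024 0.0243 [ 0.57 -0.51  1.45] [-0.06 -0.02 -0.01] 4.025
0.018 0.0181 [ 0.57 -0.05  0.53] [-0.01 -0.02 -0.06] 4.3667
0.014 0.0139 [ 0.17 -0.22  0.95] [ 0.01  0.02 -0.01] 4.675
0.01 0.0122 [-0.6  -1.13  0.59] [-0.09  0.25 -0.03] 4.8917
```

```bash
python3 - <<'E'
from h import *
x,y=0.5165,-0.217
print(T.current_ee_pos())
gripper_to(0.04,3)
print(T.current_ee_pos())
r.move_l([x,y,0.075],rot(np.pi/2),vel=0.15)
f0=T.current_wrist_force(); print(T.current_ee_pos(),T.current_t(),T.current_joints())
for w in (0.024,0.018,0.014,0.010):
    gripper_to(w,3); o=T.current_opening(); f=T.current_wrist_force(); print(w,round(o,4),np.round(np.array(f)-f0,2),np.round(T.current_torque(),2),T.current_t())
    if o>w+0.0008: break
print(T.current_ee_pos())
E
```

```text
[ 0.51602591 -0.21697191  0.07494457]
[ 0.51654572 -0.21699974  0.07501069]
[ 0.51648796 -0.217011    0.07500673] 7.2417 [-5.21980953e-01  3.83993449e-01  1.76369171e+00  2.50530686e-05
  9.93905361e-01 -2.09240993e+00]
0.024 0.0236 [ 0.07  0.74 -0.02] [ 0.1  -0.06  0.  ] 7.7167
0.018 0.0177 [-0.09 -0.38 -0.37] [ 0.08 -0.06  0.02] 8.0583
0.014 0.0141 [-0.56 -0.9  -1.07] [ 0.05 -0.07  0.02] 8.3667
0.01 0.0118 [ 0.19  0.54 -0.24] [ 0.12 -0.09  0.01] 8.5833
[ 0.51650954 -0.21694177  0.07502307]
```

The bolt is at about (0.516, -0.217). Next is the spacer: centre it along y first, then grip it along x.

```bash
cat >> h.py <<'E'
def pick(x,y,z,op,gripF=15,zup=0.12,cen=0.0):
    r.move_l([*T.current_ee_pos()[:2],zup],vel=0.3) if T.current_ee_pos()[2]<zup-0.01 else None
    gripper_to(op,5)
    r.move_to([x,y,zup],rot(np.pi/2))
    if r.move_l([x,y,z],vel=0.2,guard=8): print('GUARD down',T.current_ee_pos()); return False
    gripper_to(cen,5); print('cen1',round(T.current_opening(),4),T.current_ee_pos())
    gripper_to(op,5)
    r.move_l([x,y,z],rot(0),vel=0.2)
    gripper_to(cen,gripF); print('grip',round(T.current_opening(),4),T.current_ee_pos(),T.current_t())
    r.move_l([x,y,zup],vel=0.25); print('lifted',round(T.current_opening(),4),T.current_t())
    return True
E
python3 - <<'E'
from h import *
gripper_to(0.04,5)
print(pick(0.445,0.0172,0.029,0.05))
save(vision.snapshot('side'),'s1')
E
```

```text
cen1 0.0261 [0.44558695 0.0171114  0.02968598]
grip 0.026 [0.44500654 0.01716561 0.02899351] 14.7833
lifted 0.026 15.3
True
```

View pics/s1.png

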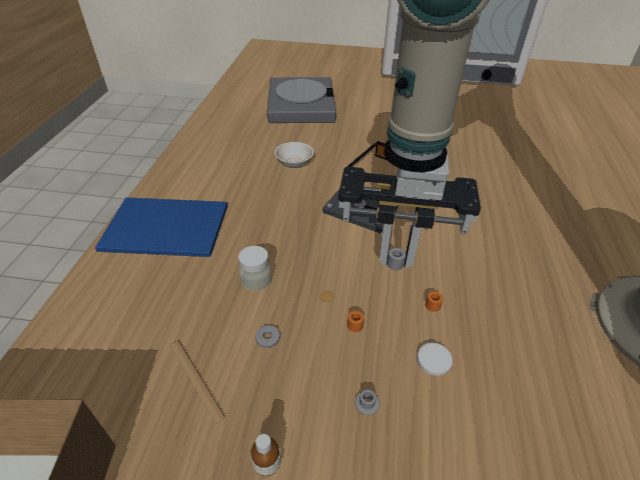

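The steel spacer is held between the fingers at (397,258), and everything else is undisturbed.

```bash
cat >> h.py <<'E'
BX,BY=0.516,-0.217
def place(zg,zseat,top=0.076,op=0.05,grip=15):
    # zg: TCP z when part lay on bench; seat: height of seating surface
    za=zg+top+0.012
    r.move_to([BX,BY,za],rot(0)); r.hold(0.15)
    print('above',T.current_ee_pos(),T.current_t())
    offs=[(0,0)]+[(a*0.0012*np.cos(t),a*0.0012*np.sin(t)) for a in (1,) for t in np.arange(0,6.28,np.pi/3)]
    for dx,dy in offs:
        x,y=BX+dx,BY+dy
        if (dx,dy)!=(0,0): r.move_l([x,y,zg+top+0.003],vel=0.05)
        g=r.move_l([x,y,zg+top-0.010],vel=0.04,guard=4)
        print('try',round(dx,4),round(dy,4),g,np.round(T.current_ee_pos(),4),np.round(T.current_wrist_force(),1))
        if not g: break
        r.move_l([x,y,zg+top+0.003],vel=0.05)
    else: return False
    g=r.move_l([x,y,zg+zseat+0.001],vel=0.05,guard=5)
    print('down',g,np.round(T.current_ee_pos(),4),np.round(T.current_wrist_force(),1),T.current_t())
    return not g
E
python3 - <<'E'
from h import *
print(place(0.029,0.020))
E
```

```text
above [ 0.51564252 -0.21513877  0.11700914] 16.4667
try 0 0 False [ 0.516  -0.2171  0.0949] [ 0.4 -0.7 -0.5]
down False [ 0.5163 -0.2171  0.0503] [-0.2  0.2 -0.7] 18.2167
True
```

```bash
python3 - <<'E'
from h import *
gripper_to(0.05,5); print(np.round(T.current_wrist_force(),1))
r.move_l([BX,BY,0.13],vel=0.25)
save(vision.snapshot('side')[150:230,300:420].repeat(5,0).repeat(5,1),'s2'); print(T.current_t())
print(models.mark_of('spacer_mid','side')); print(models.mark_of('slot_mid','side'))
E
```

```text
[-0.3  0.4 -0.2]
19.3083
[{'at': [0.4945, 0.0757, 0.007], 'score': 0.59}, {'at': [0.3715, 0.0141, 0.0083], 'score': 0.57}]
[{'at': [0.5155, -0.2142, 0.014], 'score': 0.79}]
```

View pics/s2.png

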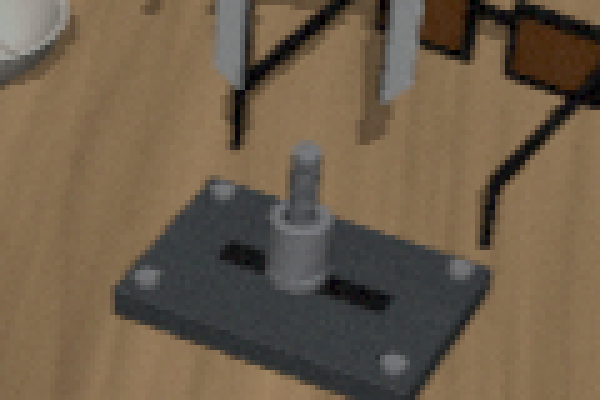

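The spacer sits on the collar around the bolt. Next is the washer.

```bash
python3 - <<'E'
from h import *
if pick(0.6262,0.1173,0.027,0.062,gripF=15) and T.current_opening()>0.036:
    print(place(0.027,0.044,op=0.06))
save(vision.snapshot('side'),'s3')
E
```

```text
GUARD down [0.62414432 0.11561636 0.02527976]
```

View pics/s3.png

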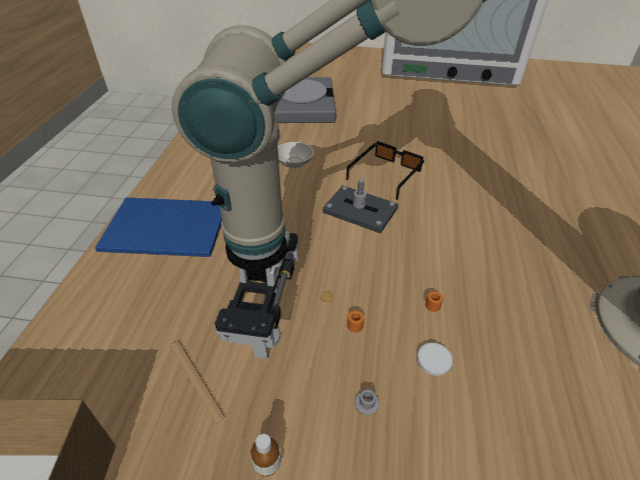

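The guard tripped because the fast descent overshot and the fingertips touched the bench. The washer is untouched. I'll lift slightly and continue more slowly.

```bash
python3 - <<'E'
from h import *
x,y,z,op=0.6262,0.1173,0.0272,0.062
r.move_l([x,y,z+.001],vel=0.05); r.hold(0.1); print(T.current_ee_pos(),np.round(T.current_wrist_force(),1))
gripper_to(0,5); print('cen1',round(T.current_opening(),4),T.current_ee_pos())
gripper_to(op,5)
r.move_l([x,y,z],rot(0),vel=0.2)
gripper_to(0,15); print('grip',round(T.current_opening(),4),T.current_ee_pos(),T.current_t())
r.move_l([x,y,0.12],vel=0.2); print('lifted',round(T.current_opening(),4),T.current_t())
save(vision.snapshot('side'),'s4')
E
```

```text
[0.62612566 0.11688441 0.02802372] [-0.9  0.  -0.5]
cen1 0.0381 [0.62607423 0.11733582 0.02807659]
grip 0.0371 [0.62610927 0.11731894 0.02718547] 25.375
lifted 0.0374 25.9917
```

View pics/s4.png

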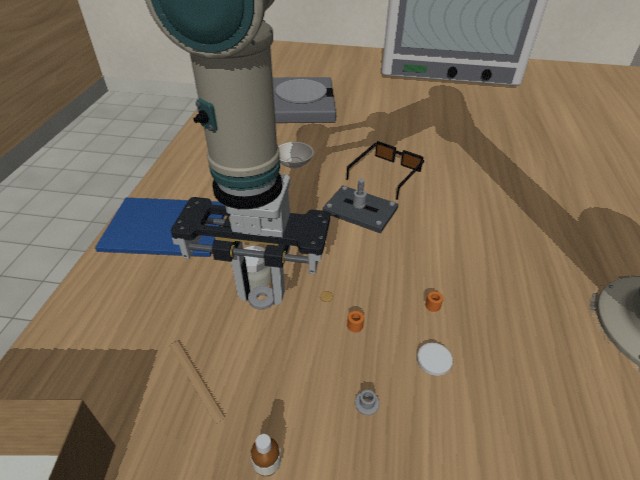

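The washer is held at (261,297) and looks roughly level. Placing it now.

```bash
python3 - <<'E'
from h import *
print(place(0.027,0.044,op=0.06))
save(vision.snapshot('side')[150:230,300:420].repeat(5,0).repeat(5,1),'s5')
E
```

```text
above [ 0.5166456  -0.21596016  0.11499071] 27.5167
try 0 0 False [ 0.516  -0.2171  0.0929] [-0.4  0.5 -0.7]
down True [ 0.5154 -0.2167  0.0711] [0.6 0.2 4.3] 28.6833
False
```

View pics/s5.png

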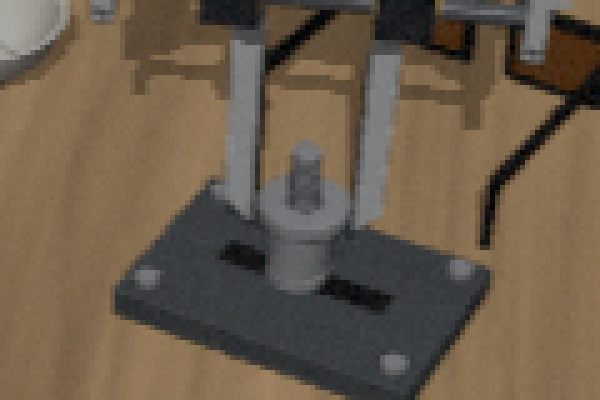

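The washer met the spacer at TCP z 0.0711, where 0.071 was expected, so it is fully down. I'll release it and pick the bushing by its neck.

```bash
sed -i 's/vel=0.2,guard=8/vel=0.1,guard=8/' h.py; python3 - <<'E'
from h import *
gripper_to(0.06,5); print(np.round(T.current_wrist_force(),1))
r.move_l([BX,BY,0.14],vel=0.2)
save(vision.snapshot('side')[150:230,300:420].repeat(5,0).repeat(5,1),'s6')
print(models.mark_of('washer_mid','side')[:2])
print(pick(0.465,0.198,0.033,0.046,gripF=15))
save(vision.snapshot('side'),'s7')
E
```

```text
[0.1 0.7 0.7]
[{'at': [0.4404, -0.3991, -0.0054], 'score': 0.74}, {'at': [0.5172, -0.2157, 0.0481], 'score': 0.66}]
cen1 0.0219 [0.46524497 0.19814544 0.03333758]
grip 0.0216 [0.46502259 0.19800926 0.03299978] 36.2083
lifted 0.0217 36.7083
True
```

View pics/s6.png

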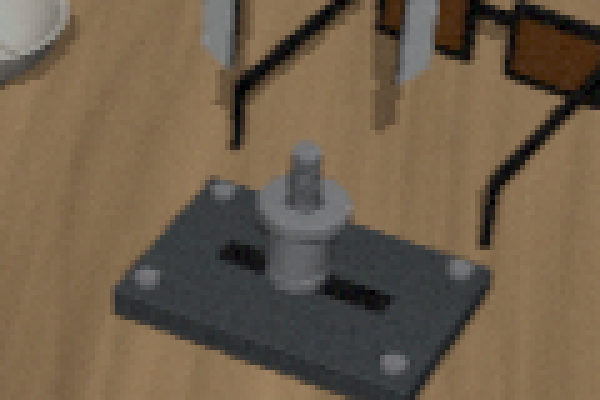

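View pics/s7.png

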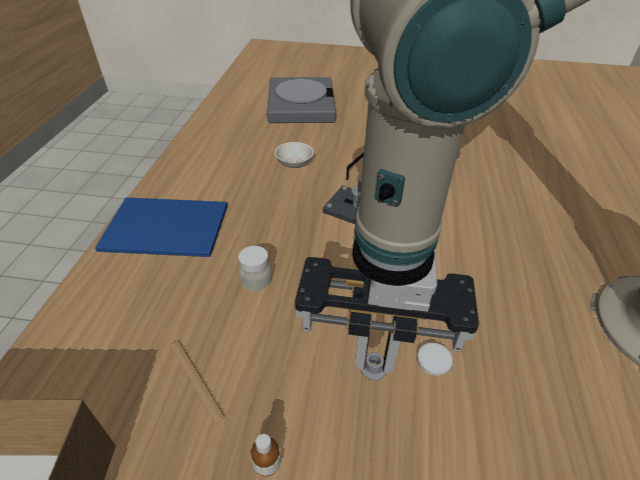

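The first crop shows the washer flat on the spacer, with both on the bolt. The second shows the bushing held at (373,367), flange down. Next I'll place the bushing.

```bash
python3 - <<'E'
from h import *
ok=place(0.033,0.052); print(ok)
save(vision.snapshot('side')[150:230,300:420].repeat(5,0).repeat(5,1),'s8')
E
```

```text
above [ 0.5162455  -0.21578663  0.12104661] 38.45
try 0 0 False [ 0.516  -0.2171  0.0989] [0.5 0.2 0.6]
down False [ 0.5158 -0.2169  0.0856] [-0.1 -0.  -0.3] 39.5583
True
```

View pics/s8.png

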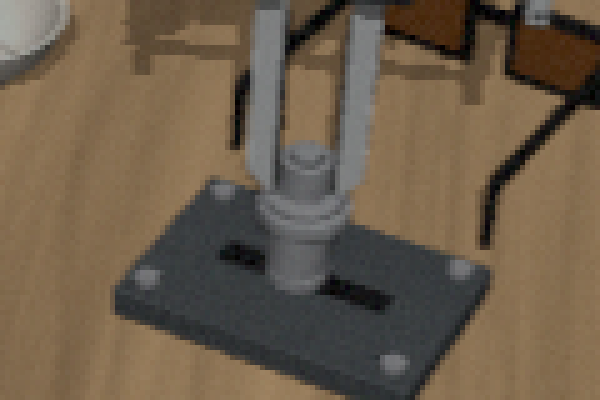

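```bash
python3 - <<'E'
from h import *
gripper_to(0.05,5)
r.move_l([BX,BY,0.2],vel=0.2); r.hold(0.5)
a=vision.snapshot('side')[150:230,300:420].repeat(5,0).repeat(5,1)
print(models.mark_of('bushing_mid','side')[:2])
s=vision.snapshot('scene'); save(s,'e1s'); save(a,'e1'); print(models.mark_of('bushing_mid','scene')[:2],T.current_t())
E
```

```text
[{'at': [0.5486, 0.0225, -0.0043], 'score': 0.61}, {'at': [0.5152, -0.2162, 0.0597], 'score': 0.53}]
[{'at': [0.5157, -0.2189, 0.0595], 'score': 0.76}] 41.6583
```

View pics/e1.png

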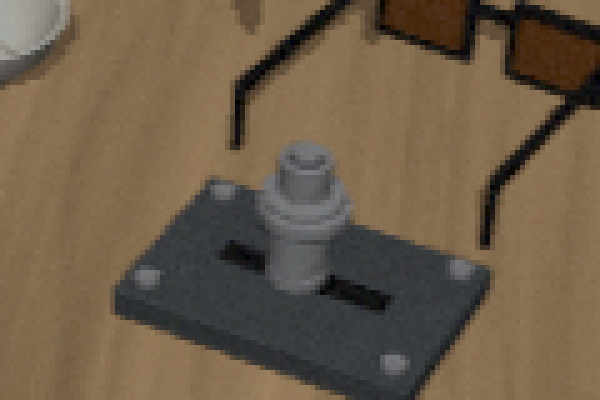

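View pics/e1s.png

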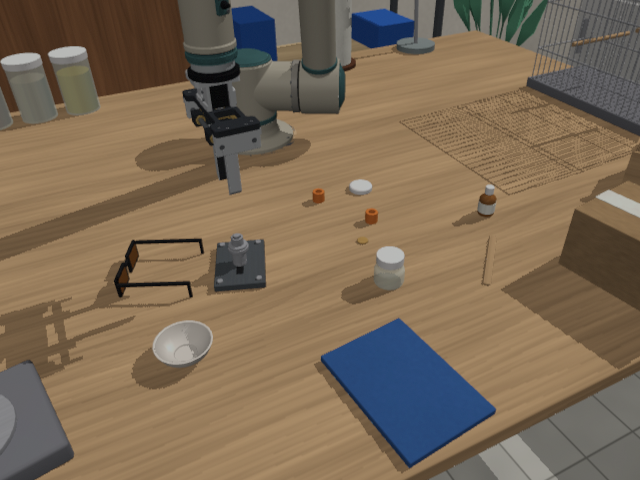

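The stack of spacer, washer and bushing is straight on the bolt at scene (238,250). The bystanders are where they were and the gripper is clear, so I'm handing in.

```bash
python3 -c "
from h import *
r.sign_off(); print(T.current_t())"
```

```text
the job is handed in; nothing more can be done
the job is handed in; nothing more can be done
```

The stack is built and handed in at about 42 s: spacer, then washer, then bushing with its flange down, all on the bolt. I found the bolt at about (0.516, -0.217) by triangulating its end and then closing the jaws lightly on it in two directions. Each part was centred from two sides before gripping and lowered onto the bolt slowly, stopping at 5 N or less.

**Last checks:**
- **Stack:** after release, the side and scene pictures show it upright, seated and clear of the gripper.
- **Bystanders:** they look unmoved in the scene picture.
- **Bushing height:** the networks put its centre at z ≈ 0.0595–0.0597. Nominal is 0.062 and the lower limit is 0.059; the reading is only good to about 4 mm. I released it about 0.6 mm above the washer, and it looks flat.
- **Washer height:** the network put it at z ≈ 0.048, which is nominal.

**What went wrong or disagreed:**
- On the washer approach, a fast descent overshot and the fingertips lightly touched the bench. The 8 N guard stopped it, nothing moved, and I carried on more slowly.
- The networks gave some false detections: the bushing once at (0.549, 0.023), the washer once near the bowl, and they did not find the seated spacer. I relied on the pictures there.
- The forces I read at the foot stayed under about 5 N. I did not log them continuously.

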